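# Close up the tea things and start the timer

## Task

Leave the tea to steep, with light taps of the fingertips only: first tap the flask's flip-top lid down until it is shut, then tap the clear box's flap down until it is shut, and last press the kitchen timer's round top button fully down. Keep to that order, do not lift or shove the flask or the timer or press hard on anything, and leave the other things on the table where they are.

Things in the scene. Friction and masses are not known exactly. Their poses are not given: they have to be found in the camera images.
- flask: Purple cylindrical flask, loose, about 0.75 kg, 76 mm across, 164 mm tall with the lid shut. Origin: centre of its underside, z up along its axis. The lid's hinge lies on its +x side, 34 mm from the axis, 152 mm up, so the lid closes by its -x side coming down.
- flask_lid (a joint): Angle of the flask's flip-top lid in rad: 0 shut (lid level), growing as its front rises; starts at 0.4 to 0.7. A light friction hinge (0.02 N m): the lid stays where it is left.
- lid_mid (a point): Centre of the top face of the flask's round lid (62 mm across, 12 mm thick), 34 mm from the hinge. When shut it lies on the flask's axis 164 mm above the table. A tab 22 mm wide sticks out in front, to 77 mm from the hinge. Pushing straight down 30 mm from the hinge (4 mm to the hinge's side of the flask's axis) shuts it; it then rests on a rubber seal that gives about 0.3 mm per newton, up to 6 mm.
- acrylic_box: Empty clear acrylic box, 120 mm (its x) by 130 mm (its y) by 81 mm tall to the top of the dark rubber seal on its rim, which does not move. Origin: centre of its underside. The flap's hinge runs along y on its +x top edge, 60 mm from the centre.
- box_flap (a joint): Angle of the box's flap in rad: 0 shut (level on the rim), growing as its front rises; starts at 0.4 to 0.8. Friction hinge (0.08 N m): the flap stays where it is left.
- flap_hinge (a point): Middle of the flap's rear edge, on its top face, 85 mm above the table.
- flap_lip (a point): Middle of the top of the white strip (14 mm wide) along the flap's front edge, 127 mm from the hinge; the strip's outer edge is 134 mm from it. The flap is a clear plate 4 mm thick, 130 mm wide. Shut, the plate's top is 85 mm and the strip's top 87 mm above the table. Pushing straight down 75 mm from the hinge shuts it; the seal under it gives about 0.3 mm per newton, up to 6 mm.
- timer: Kitchen timer, a loose white round puck of 0.2 kg, 80 mm across and 28 mm tall, with a raised grey round button in the middle of its top. Origin: centre of its underside.
- timer_button (a joint): How far the timer's button is pressed, in m: 0 up, 0.007 fully down. It gives way at about 1.2 N and stays down.
- button_face (a point): Centre of the button's flat top (40 mm across), 42 mm above the table when up and 35 mm when fully down, where a rubber stop gives another 0.3 mm per newton, up to 6 mm.
- spoon: White plastic spoon lying flat, 170 mm long; bystander. Origin: its underside.
- fork: Steel fork lying flat, 182 mm long; bystander. Origin: its underside, near the middle.
- bowl: Small bamboo bowl, 100 mm across, 45 mm tall; bystander. Origin: centre of its underside.
- mug: White mug, 76 mm across, 85 mm tall, handle at its +y; bystander. Origin: centre of its underside.
- tea_tin: Steel tin, 70 mm across, 100 mm tall; bystander. Origin: centre of its underside.
- saucer: White saucer, 120 mm across, 15 mm tall; bystander. Origin: centre of its underside.
There are look-alikes about, which are no part of the job. Leave any pink look-alike of the acrylic_box alone. Of the things that look like the flask, the smaller one is meant.

How it is judged:
By the outcome, as a careful person would: the job done as asked, in the order asked, and still so for the second after the job is handed in, with the robot touching nothing.
It also fails if it takes over 62 s, if anything falls off the work surface, if the arm or the gripper's body presses on something with over 40 N, if the wrist force passes 120 N, or if a joint passes its speed limit or range.

## Robot

A 6-joint arm with a two-finger parallel gripper is mounted at the origin on the work surface. World frame = base frame: x ahead of the robot, y to its left, z up, the work surface at z = 0. Lengths are in m, angles in rad, forces in N, time in s.
With the tool pointing down it reaches from about 0.35 to 0.775 m from the base axis. Payload 5.5 kg.
Tool frame: the origin (TCP) lies midway between the tips of the shut fingers; the grasp point (between the pads) lies 19 mm behind it (ctrl.grip_depth is the z of the grasp point in the tool frame, in m); z points along the fingers, x is the direction in which the jaws open and shut, and the axes are right-handed (so a half turn about z gives the same grasp; the last joint's range is limited). The gripper opens to 85 mm and grips with 20 to 120 N. Pads are 22 mm wide; open, the fingers measure 114 mm over their backs; the gripper's body (76 mm by 85 mm) begins 54 mm behind the grasp point. The pads swing forward as they close: fully open they stand 13 mm farther back than shut.
Start: joints at [-1.362, 0.313, 0.046, 1.304, 0, 1.431], TCP at [0.197, -0.54, 0.197] pointing down, gripper open.
Joint ranges: [-2.76, 2.76], [-0.86, 1.69], [-1.03, 1.26], [-2.2, 2.34], [-1.47, 1.5], [-3.14, 3.14]. Speed limits (rad/s): [2.57, 2.57, 3.14, 3.14, 3.14, 3.14].

## Interface

Orientations are given as a unit quaternion [w, x, y, z].
In Python, from bench import ctrl gives the robot as it stands.
- The arm moves only by the tool step_arm, never from a script. Its argument "increments" is a list of rows, each a list of 3 entries, a list of its own where there are three numbers: the shift along the tool's x, y, z in units of 30 mm (1.0 is 30 mm), then the turn, a rotation vector about the tool's x, y, z in rad, then the closure, from -1 (fully open) to 1 (shut). In form: [[[x, y, z], [wx, wy, wz], claw], ...]. A call has 1 to 10 rows; each row is the pose to reach, as a shift and turn from the pose commanded when the call began, along the tool's axes at that moment; what a row does not reach only later rows make up. A row lasts 1/12 s, in which the tool goes at most 41.7 mm and 7.16 degrees, less where a joint would pass 70% of its speed; a pose out of reach is approached as far as the arm can. A call with a gripper value outside its range is refused whole. The fingers move at their own pace and stop on an object; "grip_force" is the grip in N (left out, the last holds). Time passes only in rows, so rows that repeat a pose let the fingers close. It gives the time, the measured TCP pose, the force and the opening at its end, in the units of the state.
- ctrl.sense(): the state, without advancing time (a new reading comes with each control period).
- ctrl.snapshot(name): name is "scene" or "top" or "wrist"; returns a dict with "frame" (480x640x3 uint8, red, green, blue), "z_map" (480x640 float32, m along the optical axis (not along the pixel's ray), 0 where there is no reading), "vfov" (degrees; the focal length in pixels is half the picture's height over the tangent of half this angle, whatever the lens; pixels are square), "cx", "cy" (the principal point, pixels), "pose" (4x4, takes a point from camera to world coordinates); the wrist camera has in their place "tool_from_camera" (4x4, takes a point from camera to tool coordinates, whose origin is the TCP and whose axes are the tool frame's). Camera axes: x right, y up, looking along -z (the intrinsics and any distortion apply to the point x, -y, -z); pixel columns grow to the right and rows downward; lengths in m; the calibration is good to about 2 mm. A picture is of the moment at which its call begins: read the wrist's pose just before it.
- ctrl.close_job(): hands the job in, once; it reports no verdict.
The state is a dict: "time_s": time; "joints": joint angles; "joint_velocities": joint speeds; "joint_torque": joint torques, N m; "tcp_pos": TCP position; "tool_rot": TCP orientation; "contact_force": force on the tool from outside, world axes, zero at the start; "moment": the same for the moment, N m; "grip_width": opening from 0.0 (shut) to 1.0 (fully open).
Only numpy, scipy, OpenCV 4.12 (cv2) and the standard library are available. Lean on these libraries where they do the work, as an engineer would, in place of code of your own. Each camera call takes 0.05 s, during which the arm holds its last target.

## Working session

There is one attempt and no reset: what is moved stays moved. The work goes in short steps, Python scripts to look and compute and a tool call to move; the robot and the scene stay as the last step left them, time stands still between calls to the robot, and variables do not carry over. Pictures are saved under pics/ and viewed, and the job is handed in when it is done.

Besides the shell and the picture viewer there is one more tool, called after "Request:" by a JSON object that holds its "fn" and its "kwargs", one argument or row to a line. step_arm: Moves the arm, as the interface text tells. Its arguments: {"type":"object","properties":{"increments":{"type":"array"},"grip_force":{"type":"number"}},"required":["increments"]}

```bash
ls; mkdir -p pics; cat > h.py <<'E'
import numpy as np, cv2, pickle
from bench import ctrl
def snap(n,fn):
    st=ctrl.sense(); d=ctrl.snapshot(n); d['st']=st
    pickle.dump(d,open(f'{fn}.pkl','wb')); cv2.imwrite(f'pics/{fn}.png',d['frame'][:,:,::-1]); return d
def load(fn): return pickle.load(open(f'{fn}.pkl','rb'))
def cloud(d):
    z=d['z_map']; f=240/np.tan(np.radians(d['vfov'])/2)
    v,u=np.mgrid[0:480,0:640]
    P=np.stack([(u-d['cx'])/f*z,-(v-d['cy'])/f*z,-z],-1)
    T=np.array(d['pose']); return P@T[:3,:3].T+T[:3,3]
def crop(fn,x0,y0,x1,y1,k,out):
    d=load(fn); c=d['frame'][y0:y1,x0:x1,::-1]; cv2.imwrite(f'pics/{out}.png',cv2.resize(c,None,fx=k,fy=k,interpolation=cv2.INTER_CUBIC))
E
python3 - <<'E'
from h import *
for n in ('scene','top'):
    d=snap(n,n+'1'); print(n,{k:(v if k!='pose' else np.round(v,3).tolist()) for k,v in d.items() if k not in('frame','z_map')}, (d['z_map']>0).mean())
E
```

```text
pics
scene {'vfov': 51.60352987610165, 'cx': 319.92857778767547, 'cy': 235.48292538869887, 'pose': [[-0.676, -0.552, 0.489, 1.035], [0.737, -0.493, 0.463, 0.485], [-0.014, 0.673, 0.74, 0.865], [0.0, 0.0, 0.0, 1.0]], 'st': {'time_s': 0.0, 'joints': array([-1.36162368e+00,  3.14027546e-01,  4.49933398e-02,  1.30361082e+00,
       -6.86427761e-06,  1.43119435e+00]), 'joint_velocities': array([-0.00045949,  0.00213743, -0.00020717,  0.00130839,  0.00041212,
        0.00117068]), 'joint_torque': array([ 2.15669916e-04, -4.80625212e+01,  2.98533618e+01,  1.94205291e-02,
       -9.57330531e-05,  3.48460631e-06]), 'tcp_pos': array([ 0.19637212, -0.5398206 ,  0.19639937]), 'tool_rot': array([-6.27978646e-04,  8.19068165e-01, -5.73695465e-01, -6.78292786e-04]), 'contact_force': array([-0.01142506,  0.34742506, -0.58618921]), 'moment': array([0.01693048, 0.04127263, 0.03553726]), 'grip_width': 0.9987245562200318}} 0.9961165364583333
top {'vfov': 45.53487596769163, 'cx': 319.219147465895, 'cy': 234.8198314928274, 'pose': [[-0.023, 0.998, -0.056, 0.46], [-1.0, -0.022, 0.012, 0.048], [0.01, 0.056, 0.998, 1.46], [0.0, 0.0, 0.0, 1.0]], 'st': {'time_s': 0.05, 'joints': array([-1.36160944e+00,  3.13995795e-01,  4.49864592e-02,  1.30359948e+00,
        2.60807928e-05,  1.43118770e+00]), 'joint_velocities': array([-2.76301191e-05, -4.43828933e-04,  1.96382384e-03, -2.20045578e-03,
        2.36707657e-03, -3.01767965e-04]), 'joint_torque': array([ 2.92901219e-03, -4.82158434e+01,  2.99546367e+01,  1.32741913e-02,
       -2.57938254e-04, -9.81004888e-06]), 'tcp_pos': array([ 0.19639118, -0.53981836,  0.19641461]), 'tool_rot': array([-6.27671937e-04,  8.19074165e-01, -5.73686928e-01, -6.53818817e-04]), 'contact_force': array([ 0.02547464,  0.15641062, -0.59420958]), 'moment': array([0.01729595, 0.0581578 , 0.03887875]), 'grip_width': 0.9971227460370332}} 0.996162109375
```

View pics/scene1.png

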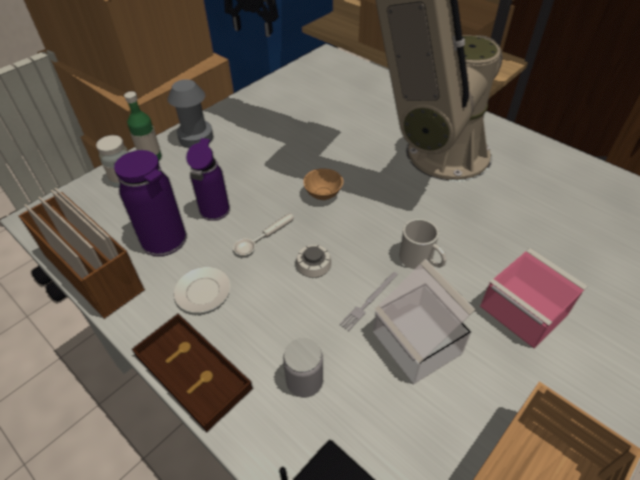

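View pics/top1.png

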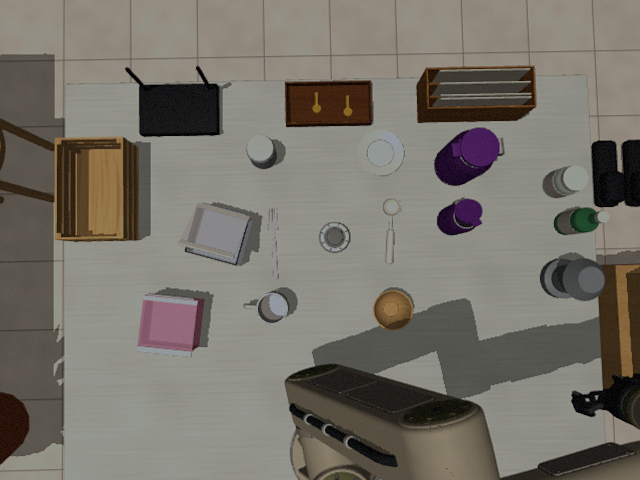

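Flask candidates in top view: the large purple one (468,155) and the small purple one (460,217). The smaller is meant. Box candidates: clear at (217,233) and pink at (170,323). The clear one is meant. Next I confirm these in enlarged crops.

```bash
python3 - <<'E'
from h import *
crop('top1',420,120,520,250,4.6,'c_flask'); crop('top1',165,190,265,275,7,'c_box'); crop('scene1',120,130,260,260,4.5,'c_fl_s'); crop('scene1',360,250,490,390,4.2,'c_box_s')
d=load('top1'); P=cloud(d)
for n,(u,v) in dict(table=(330,130),timer=(334,237),tin=(260,147),lid=(467,212),biglid=(475,145),saucer=(380,153),bowl=(393,310),mug=(273,306)).items(): print(n,P[v,u].round(3))
E
```

```text
table [ 0.814 -0.004 -0.004]
timer [ 0.533 -0.006  0.041]
tin [0.751 0.169 0.099]
lid [ 0.575 -0.3    0.186]
biglid [ 0.717 -0.31   0.232]
saucer [ 0.749 -0.131  0.003]
bowl [ 0.347 -0.152  0.006]
mug [0.364 0.152 0.005]
```

View pics/c_flask.png

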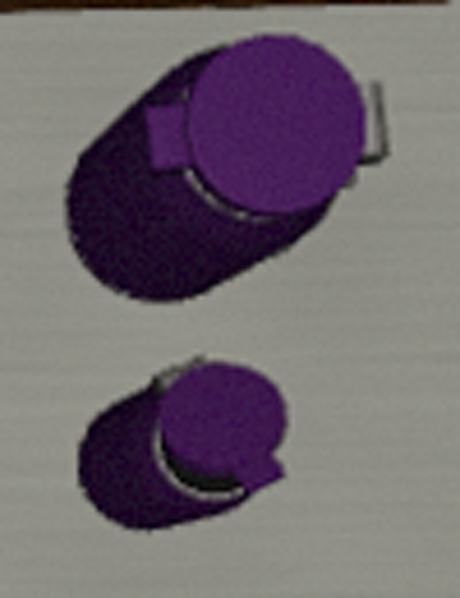

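View pics/c_box.png

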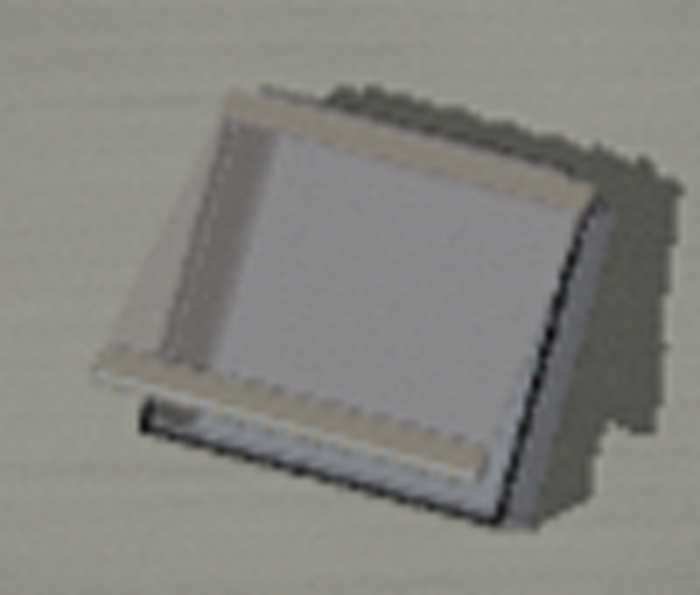

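View pics/c_fl_s.png

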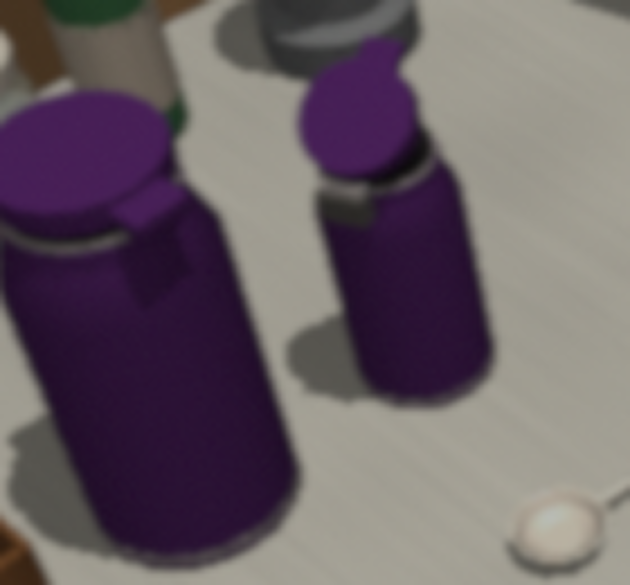

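View pics/c_box_s.png

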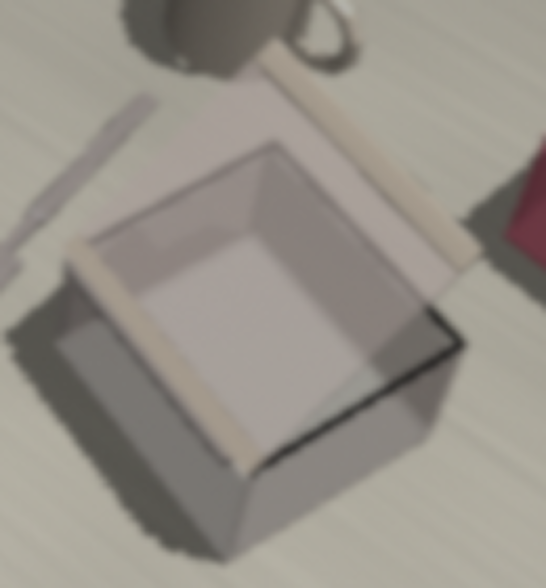

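Confirmed: the small flask's lid is open, with its hinge at upper left and its tab at lower right in top view. The clear box's hinge strip is on the far (+x) side and its raised lip is on the near side. Next I measure.

```bash
python3 - <<'E'
from h import *
for fn,r in (('top1',(440,190,490,240)),('scene1',(180,140,235,225))):
    d=load(fn); P=cloud(d); f=d['frame'].astype(int)
    x0,y0,x1,y1=r; m=np.zeros((480,640),bool); m[y0:y1,x0:x1]=1
    pur=m&(f[:,:,2]-f[:,:,1]>25)
    Q=P[pur]; 
    lid=Q[(Q[:,2]>0.150)]
    # ransac plane
    best=None;rng=np.random.default_rng(0)
    for i in range(500):
        a=lid[rng.choice(len(lid),3,False)]; n=np.cross(a[1]-a[0],a[2]-a[0]); 
        if np.linalg.norm(n)<1e-9: continue
        n/=np.linalg.norm(n); k=abs((lid-a[0])@n)<0.003
        if best is None or k.sum()>best.sum(): best=k
    L=lid[best]; c=L.mean(0); n=np.linalg.svd(L-c)[2][2]; n*=np.sign(n[2])
    print(fn,'lid n',len(lid),best.sum(),'centroid',c.round(4),'normal',n.round(3),'tilt',np.arccos(n[2]).round(3),'az front dir',np.degrees(np.arctan2(-n[1],-n[0])).round(1), 'z range',L[:,2].min().round(3),L[:,2].max().round(3))
    # axis: body side points z .02-.13, fit circle r 38
    B=P[pur]; B=B[(B[:,2]>0.02)&(B[:,2]<0.12)]
    from scipy.optimize import least_squares
    s=least_squares(lambda p: np.hypot(B[:,0]-p[0],B[:,1]-p[1])-0.038,B[:,:2].mean(0),loss='soft_l1',f_scale=0.002)
    print(' axis',s.x.round(4),len(B),np.sqrt((s.fun**2).mean()))
    top=L[L[:,2].argmax()];print(' top',top.round(3))
# timer
d=load('top1');P=cloud(d)
b=P[215:262,312:360].reshape(-1,3)
for lo,hi in ((.036,.047),(.023,.032)):
    k=b[(b[:,2]>lo)&(b[:,2]<hi)]; print('timer',len(k),(k[:,:2].min(0)+k[:,:2].max(0))/2,k.mean(0).round(4),np.ptp(k[:,:2],axis=0))
# mug,bowl,etc bbox
E
```

```text
top1 lid n 573 415 centroid [ 0.5786 -0.3033  0.183 ] normal [0.475 0.189 0.859] tilt 0.537 az front dir -158.2 z range 0.165 0.204
 axis [ 0.5725 -0.3087] 182 0.0008110989543187732
 top [ 0.549 -0.318  0.204]
scene1 lid n 582 486 centroid [ 0.5834 -0.303   0.1806] normal [0.472 0.204 0.858] tilt 0.54 az front dir -156.6 z range 0.163 0.199
 axis [ 0.5756 -0.3094] 891 0.005222583119459905
 top [ 0.552 -0.31   0.199]
timer 185 [ 0.53876482 -0.01068509] [ 0.5353 -0.0066  0.0423] [0.05546371 0.05959367]
timer 378 [ 0.53550748 -0.00749053] [ 0.5349 -0.0063  0.0283] [0.07285577 0.07331445]
```

```bash
python3 - <<'E'
from h import *
d=load('top1');P=cloud(d)
# box corner pixels from crop (scale 7, offset 165,190)
pts=dict(hingeL=(240,105),hingeR=(590,195),lipL=(105,365),lipR=(480,465),lipmid=(290,415),hingemid=(415,150),rimBL=(150,425),rimBR=(495,520),rimTR=(600,205))
for n,(a,b) in pts.items():
    u=165+a/7;v=190+b/7; ui,vi=int(round(u)),int(round(v))
    print(n,round(u,1),round(v,1),P[vi,ui].round(3), [P[vi+j,ui+i,2].round(3) for j in(-1,0,1) for i in(-1,0,1)])
E
```

```text
hingeL 199.3 205.0 [0.615 0.318 0.093] [np.float64(0.089), np.float64(0.093), np.float64(0.087), np.float64(0.093), np.float64(0.093), np.float64(0.086), np.float64(0.09), np.float64(0.095), np.float64(0.091)]
hingeR 249.3 217.9 [0.581 0.2   0.086] [np.float64(0.087), np.float64(0.095), np.float64(0.003), np.float64(0.091), np.float64(0.086), np.float64(0.07), np.float64(0.089), np.float64(0.082), np.float64(0.061)]
lipL 180.0 242.1 [0.523 0.347 0.166] [np.float64(0.158), np.float64(0.163), np.float64(0.161), np.float64(0.169), np.float64(0.166), np.float64(0.168), np.float64(0.166), np.float64(0.166), np.float64(0.169)]
lipR 233.6 256.4 [0.489 0.227 0.161] [np.float64(0.164), np.float64(0.162), np.float64(0.009), np.float64(0.163), np.float64(0.161), np.float64(0.004), np.float64(0.169), np.float64(0.003), np.float64(0.007)]
lipmid 206.4 249.3 [0.506 0.288 0.171] [np.float64(0.166), np.float64(0.165), np.float64(0.163), np.float64(0.162), np.float64(0.171), np.float64(0.162), np.float64(0.163), np.float64(0.169), np.float64(0.168)]
hingemid 224.3 211.4 [0.599 0.259 0.09 ] [np.float64(0.091), np.float64(0.085), np.float64(0.086), np.float64(0.09), np.float64(0.09), np.float64(0.094), np.float64(0.094), np.float64(0.088), np.float64(0.09)]
rimBL 186.4 250.7 [0.505 0.353 0.083] [np.float64(0.08), np.float64(0.081), np.float64(0.074), np.float64(0.085), np.float64(0.083), np.float64(0.086), np.float64(0.004), np.float64(0.006), np.float64(0.005)]
rimBR 235.7 264.3 [0.472 0.233 0.083] [np.float64(0.079), np.float64(0.083), np.float64(0.08), np.float64(0.081), np.float64(0.083), np.float64(0.067), np.float64(0.004), np.float64(0.003), np.float64(0.003)]
rimTR 250.7 219.3 [0.582 0.199 0.045] [np.float64(0.07), np.float64(-0.001), np.float64(0.0), np.float64(0.061), np.float64(0.045), np.float64(0.031), np.float64(0.059), np.float64(0.045), np.float64(0.018)]
```

```bash
cat >> h.py <<'E'
from scipy.spatial.transform import Rotation as R
def goto(p,st=None):
    st=st or ctrl.sense(); q=st['tool_rot']; r=R.from_quat(q[[1,2,3,0]])
    print('now',st['tcp_pos'].round(4),'t',round(st['time_s'],2),'F',st['contact_force'].round(2),'grip',round(st['grip_width'],3))
    print('units',(r.inv().apply(np.array(p)-st['tcp_pos'])/0.03).round(3),'R cols x,y',r.as_matrix()[:,0].round(3),r.as_matrix()[:,1].round(3))
E
python3 - <<'E'
from h import *
P=cloud(load('top1'))
for n,(a,b,c,e) in dict(grinder=(540,255,610,305),bottle=(550,200,612,235),jar=(540,160,592,200),big=(430,120,505,190),mug=(245,285,295,325),bowl=(370,285,415,330)).items():
    q=P[b:e,a:c].reshape(-1,3); q=q[q[:,2]>.02]; print(n,q.min(0).round(3),q.max(0).round(3))
goto((0.577,-0.3075,0.28))
E
```

```text
grinder [ 0.369 -0.629  0.02 ] [0.469 0.048 1.46 ]
bottle [ 0.46  -0.621  0.02 ] [0.588 0.048 1.46 ]
jar [ 0.46  -0.612  0.02 ] [0.691 0.048 1.46 ]
big [ 0.46 -0.38  0.02] [0.828 0.048 1.46 ]
mug [0.328 0.048 0.021] [0.46  0.217 1.46 ]
bowl [ 0.303 -0.194  0.02 ] [0.46  0.048 1.46 ]
now [ 0.1964 -0.5399  0.1965] t 0.1 F [-0.41 -0.2   0.63] grip 0.998
units [ -2.948 -14.571  -2.776] R cols x,y [ 0.342 -0.94  -0.002] [-0.94  -0.342 -0.   ]
```

Request:
{"fn": "step_arm", "kwargs": {
  "increments": [
    [[0,0,-1],[0,0,0],1],
    [[0,0,-2],[0,0,0],1],
    [[0,0,-2.8],[0,0,0],1],
    [[0,0,-2.8],[0,0,0],1],
    [[0,0,-2.8],[0,0,0],1]
  ],
  "grip_force": 30
}}

```text
time_s: 0.52
tcp_pos: [0.1967, -0.5412, 0.2824]
tool_rot: [0.001, 0.819, -0.574, 0.001]
contact_force: [0.5, 0.0, -0.8]
grip_width: 0.299
```

Request:
{"fn": "step_arm", "kwargs": {
  "increments": [
    [[-0.3,-1.4,0],[0,0,0],1],
    [[-0.6,-2.8,0],[0,0,0],1],
    [[-0.9,-4.2,0],[0,0,0],1],
    [[-1.2,-5.6,0],[0,0,0],1],
    [[-1.5,-7.0,0],[0,0,0],1],
    [[-1.7,-8.4,0],[0,0,0],1],
    [[-2.0,-9.8,0],[0,0,0],1],
    [[-2.3,-11.2,0],[0,0,0],1],
    [[-2.6,-12.6,0],[0,0,0],1],
    [[-2.9,-14.0,0],[0,0,0],1]
  ]
}}

```text
time_s: 1.35
tcp_pos: [0.552, -0.3197, 0.2793]
tool_rot: [0.0, 0.819, -0.574, -0.001]
contact_force: [0.8, 0.3, 0.3]
grip_width: 0.005
```

```bash
python3 - <<'E'
from h import *
goto((0.577,-0.3075,0.215))
E
```

```text
now [ 0.552  -0.3197  0.2793] t 1.35 F [0.82 0.31 0.31] grip 0.005
units [-0.093 -0.927  2.141] R cols x,y [ 0.342 -0.94  -0.002] [-0.94  -0.342  0.002]
```

Request:
{"fn": "step_arm", "kwargs": {
  "increments": [
    [[0,-0.6,0],[0,0,0],1],
    [[0,-0.6,0.6],[0,0,0],1],
    [[0,-0.6,1.2],[0,0,0],1],
    [[0,-0.6,1.6],[0,0,0],1],
    [[0,-0.6,1.6],[0,0,0],1],
    [[0,-0.6,1.6],[0,0,0],1]
  ]
}}

```text
time_s: 1.85
tcp_pos: [0.5669, -0.3147, 0.2311]
tool_rot: [-0.0, 0.819, -0.574, -0.002]
contact_force: [0.1, -0.1, -0.5]
grip_width: -0.002
```

```bash
python3 - <<'E'
from h import *
snap('wrist','w1'); snap('scene','s2'); crop('s2',120,60,340,260,3.5,'s2c')
goto((0.577,-0.3075,0.19)); 
E
```

```text
now [ 0.5679 -0.3156  0.2335] t 1.95 F [0.42 0.32 0.84] grip -0.003
units [-0.15  -0.379  1.449] R cols x,y [ 0.342 -0.94  -0.   ] [-0.94  -0.342  0.   ]
```

View pics/w1.png

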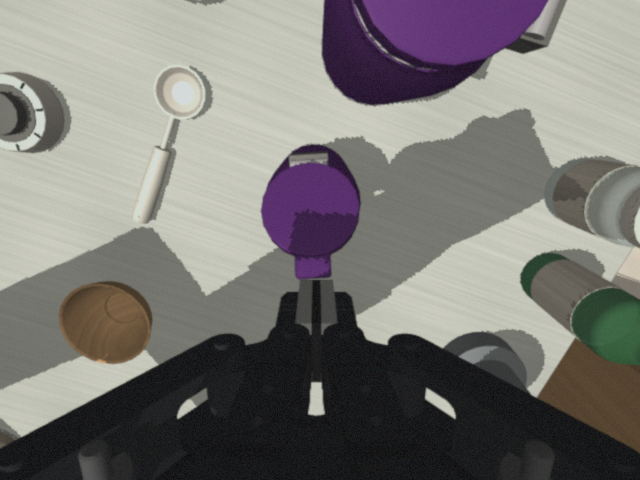

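View pics/s2c.png

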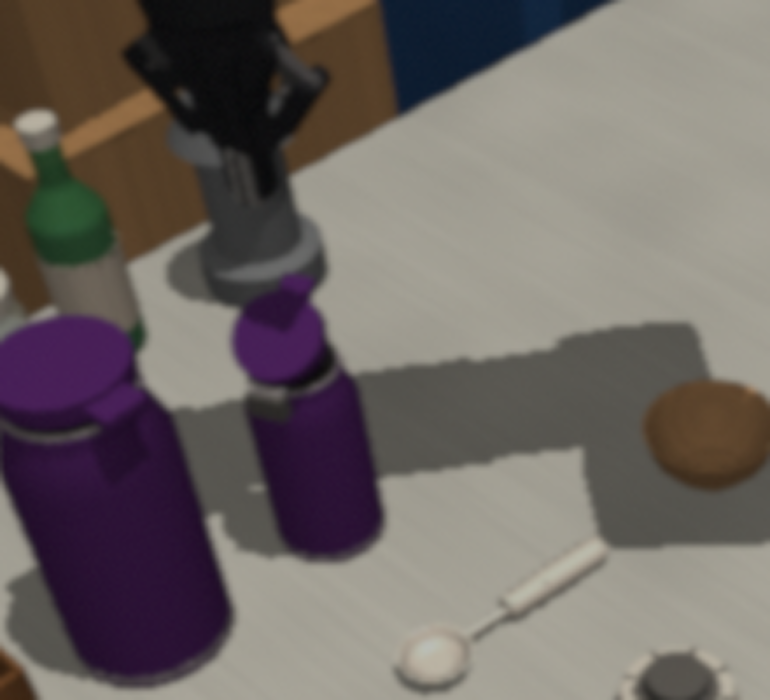

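The lid at (312,215) lies straight ahead of the shut fingers at (317,280), so it is laterally aligned. I check the lid against the wrist depth before descending.

```bash
cat >> h.py <<'E'
def wcloud(d):
    st=d['st']; q=st['tool_rot']; T=np.eye(4); T[:3,:3]=R.from_quat(q[[1,2,3,0]]).as_matrix(); T[:3,3]=st['tcp_pos']
    e=dict(d); e['pose']=T@np.array(d['tool_from_camera']); return cloud(e)
E
python3 - <<'E'
from h import *
d=load('w1'); P=wcloud(d); f=d['frame'].astype(int)
m=np.zeros((480,640),bool); m[140:278,255:365]=1
pur=m&(f[:,:,2]-f[:,:,1]>20); Q=P[pur&(P[:,:,2]>.155)]
c=np.median(Q,0); n=np.linalg.svd(Q-Q.mean(0))[2][2]; n*=np.sign(n[2])
print(len(Q),Q.mean(0).round(4),'n',n.round(3),'tilt',np.arccos(n[2]).round(3),'az',np.degrees(np.arctan2(-n[1],-n[0])))
# along front axis
fr=-n[:2]/np.hypot(*n[:2]); s=Q[:,:2]@fr; l=Q[:,:2]@np.array([-fr[1],fr[0]])
for a in (Q[s.argmin()],Q[s.argmax()]): print(a.round(3))
lm=(l.min()+l.max())/2; print('lateral mid',lm,'axis est lateral',np.array([.573,-.309])@np.array([-fr[1],fr[0]]))
# disc rear edge at hinge side s.min -> hinge dist 3mm from hinge
print('smin world', s.min()*fr+lm*np.array([-fr[1],fr[0]]), 'smax', s.max()*fr+lm*np.array([-fr[1],fr[0]]))
E
```

```text
8006 [ 0.5806 -0.3059  0.1821] n [0.544 0.63  0.554] tilt 0.983 az -130.8034952161331
[ 0.636 -0.29   0.406]
[ 0.554 -0.329  0.197]
lateral mid 0.6413856249477332 axis est lateral 0.6356565615024115
smin world [ 0.61352739 -0.27082154] smax [ 0.55936602 -0.33356035]
```

Request:
{"fn": "step_arm", "kwargs": {
  "increments": [
    [[-0.1,-0.25,0.2],[0,0,0],1],
    [[-0.15,-0.38,0.5],[0,0,0],1],
    [[-0.15,-0.38,0.8],[0,0,0],1],
    [[-0.15,-0.38,1.0],[0,0,0],1],
    [[-0.15,-0.38,1.0],[0,0,0],1],
    [[-0.15,-0.38,1.0],[0,0,0],1]
  ]
}}

```text
time_s: 2.45
tcp_pos: [0.5767, -0.3071, 0.2025]
tool_rot: [0.0, 0.819, -0.574, -0.001]
contact_force: [0.0, 0.4, 0.8]
grip_width: -0.004
```

```bash
python3 - <<'E'
from h import *
goto((0.577,-0.3075,0.17)); 
E
```

```text
now [ 0.5767 -0.3071  0.2025] t 2.45 F [0.01 0.45 0.78] grip -0.004
units [ 0.019 -0.007  1.083] R cols x,y [ 0.342 -0.94  -0.001] [-0.94  -0.342  0.001]
```

Next, a slow descent at 3 mm per row down to z ≈ 0.173.

Request:
{"fn": "step_arm", "kwargs": {
  "increments": [
    [[0,0,0.1],[0,0,0],1],
    [[0,0,0.2],[0,0,0],1],
    [[0,0,0.3],[0,0,0],1],
    [[0,0,0.4],[0,0,0],1],
    [[0,0,0.5],[0,0,0],1],
    [[0,0,0.6],[0,0,0],1],
    [[0,0,0.7],[0,0,0],1],
    [[0,0,0.8],[0,0,0],1],
    [[0,0,0.9],[0,0,0],1],
    [[0,0,1.0],[0,0,0],1]
  ]
}}

```text
time_s: 3.28
tcp_pos: [0.5771, -0.3074, 0.173]
tool_rot: [0.0, 0.819, -0.574, 0.0]
contact_force: [0.1, -0.1, 0.8]
grip_width: -0.003
```

```bash
python3 - <<'E'
from h import *
goto((0.577,-0.3075,0.164)); d=snap('scene','s3'); crop('s3',140,100,280,240,4.2,'s3c')
E
```

```text
now [ 0.5771 -0.3074  0.173 ] t 3.28 F [ 0.06 -0.09  0.8 ] grip -0.003
units [0.002 0.006 0.299] R cols x,y [ 0.342 -0.94   0.   ] [-0.94  -0.342  0.   ]
```

View pics/s3c.png

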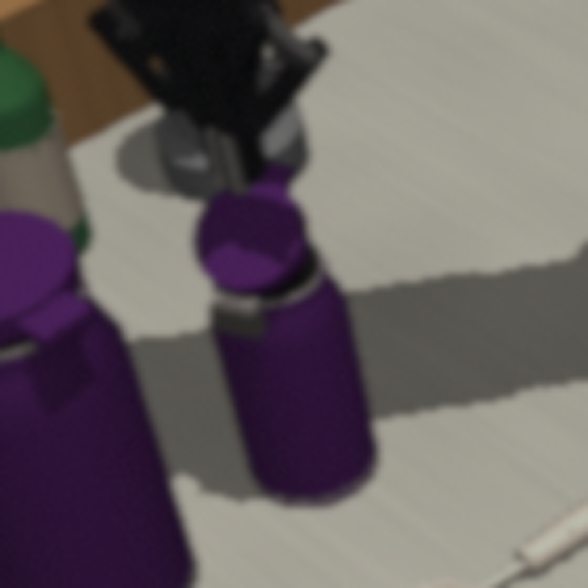

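```bash
python3 - <<'E'
from h import *
d=load('s3'); T=np.linalg.inv(np.array(d['pose'])); f=240/np.tan(np.radians(d['vfov'])/2)
def pr(p):
    c=T[:3,:3]@np.array(p)+T[:3,3]; return np.array([d['cx']+f*c[0]/-c[2], d['cy']-f*c[1]/-c[2]])
for p in ((.5771,-.3074,.173),(.577,-.3075,.21),(.573,-.309,0.164),(.604,-.296,.152)):
    u=pr(p); print(p,u.round(1),'crop',((u-[140,100])*4.2).round(0))
P=cloud(d)
for (a,b) in ((235,180),(235,165),(250,240),(270,185),(230,260),(262,205)):
    print((a,b),P[int(100+b/4.2),int(140+a/4.2)].round(3), d['frame'][int(100+b/4.2),int(140+a/4.2)])
E
```

```text
(0.5771, -0.3074, 0.173) [200.8 155.2] crop [256. 232.]
(0.577, -0.3075, 0.21) [197.6 141.7] crop [242. 175.]
(0.573, -0.309, 0.164) [202.6 157.3] crop [263. 241.]
(0.604, -0.296, 0.152) [196.2 170.6] crop [236. 297.]
(235, 180) [ 0.588 -0.299  0.219] [58 56 54]
(235, 165) [ 0.588 -0.297  0.228] [58 57 54]
(250, 240) [ 0.588 -0.299  0.179] [43 18 53]
(270, 185) [ 0.559 -0.313  0.191] [67 29 81]
(230, 260) [ 0.6   -0.302  0.173] [72 32 88]
(262, 205) [ 0.57  -0.307  0.189] [44 19 54]
```

```bash
python3 - <<'E'
from h import *
d=snap('wrist','w3'); e=dict(d); e['pose']=d['tool_from_camera']; P=cloud(e)
print(np.round(d['tool_from_camera'],3))
for v in range(255,400,10): print(v,[ (P[v,u].round(3).tolist(),d['frame'][v,u].tolist()) for u in (305,330)])
d=load('s3'); P=cloud(d)
for b in range(120,240,8): 
    v=int(100+b/4.2);u=int(140+(235+(b-180)*.35)/4.2); print(u,v,P[v,u].round(3),d['frame'][v,u])
E
```

```text
[[ 1.     0.    -0.     0.   ]
 [ 0.    -0.958 -0.286 -0.073]
 [-0.     0.286 -0.958 -0.175]
 [ 0.     0.     0.     1.   ]]
255 [([-0.005, -0.01, -0.005], [63, 37, 76]), ([0.007, -0.01, -0.005], [63, 35, 74])]
265 [([-0.005, -0.005, -0.007], [63, 37, 75]), ([0.007, -0.006, -0.008], [59, 29, 74])]
275 [([-0.005, -0.002, -0.011], [60, 34, 75]), ([0.007, -0.002, -0.011], [60, 35, 73])]
285 [([-0.004, -0.011, -0.042], [73, 72, 70]), ([0.006, -0.011, -0.042], [76, 75, 74])]
295 [([-0.004, -0.011, -0.05], [76, 79, 75]), ([0.005, -0.011, -0.05], [76, 76, 76])]
305 [([-0.004, -0.011, -0.059], [76, 75, 74]), ([0.005, -0.011, -0.058], [78, 78, 75])]
315 [([-0.003, -0.011, -0.065], [77, 77, 75]), ([0.005, -0.011, -0.064], [75, 76, 74])]
325 [([-0.003, -0.011, -0.071], [99, 98, 96]), ([0.005, -0.012, -0.073], [48, 50, 50])]
335 [([-0.003, -0.012, -0.079], [28, 30, 29]), ([0.004, -0.012, -0.079], [20, 19, 25])]
345 [([-0.003, -0.012, -0.084], [25, 24, 28]), ([0.004, -0.012, -0.083], [26, 24, 28])]
355 [([-0.003, -0.012, -0.088], [22, 24, 24]), ([0.004, -0.012, -0.088], [20, 24, 28])]
365 [([-0.0
[... 266 characters left out ...]
.007, -0.081], [24, 25, 27]), ([0.004, -0.005, -0.095], [28, 26, 29])]
190 128 [ 0.586 -0.308  0.25 ] [13 12 13]
191 130 [ 0.59  -0.3    0.251] [29 28 28]
192 132 [ 0.588 -0.301  0.245] [46 45 43]
192 134 [ 0.59  -0.3    0.241] [52 49 48]
193 136 [ 0.589 -0.3    0.235] [55 53 51]
194 138 [ 0.587 -0.3    0.229] [58 56 54]
194 140 [ 0.589 -0.3    0.225] [55 53 51]
195 141 [ 0.589 -0.296  0.225] [60 59 56]
196 143 [ 0.587 -0.299  0.216] [58 56 55]
196 145 [ 0.588 -0.299  0.212] [54 47 54]
197 147 [ 0.577 -0.316  0.191] [44 22 53]
198 149 [ 0.577 -0.313  0.188] [44 20 54]
198 151 [ 0.579 -0.311  0.184] [43 19 53]
199 153 [ 0.581 -0.307  0.182] [42 18 53]
200 155 [ 0.584 -0.299  0.182] [43 20 53]
```

View pics/w3.png

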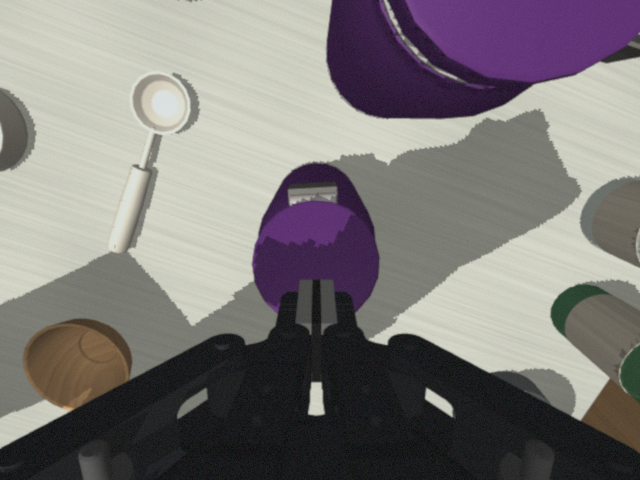

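Both cameras show the shut fingertips ending about 39 mm behind the reported TCP: the tip is at about z 0.212 while the TCP reads 0.173. The lid has not moved. I check this against `grip_depth`.

```bash
python3 - <<'E'
from h import *
print(ctrl.grip_depth,[a for a in dir(ctrl) if a[0]!='_'])
d=load('w3'); e=dict(d); e['pose']=d['tool_from_camera']; P=cloud(e)
print([ (v,P[v,308].round(3).tolist(),P[v,326].round(3).tolist()) for v in range(274,288)])
E
```

```text
-0.0187 ['PlanningError', 'close_job', 'grip_depth', 'sense', 'snapshot']
[(274, [-0.003, -0.002, -0.01], [0.005, -0.002, -0.011]), (275, [-0.003, -0.002, -0.011], [0.005, -0.001, -0.009]), (276, [-0.003, -0.001, -0.011], [0.005, -0.001, -0.011]), (277, [-0.003, -0.001, -0.011], [0.005, -0.001, -0.012]), (278, [-0.003, -0.001, -0.012], [0.005, -0.0, -0.011]), (279, [-0.004, 0.0, -0.011], [0.005, -0.0, -0.012]), (280, [-0.003, -0.011, -0.037], [0.004, -0.011, -0.036]), (281, [-0.003, -0.011, -0.038], [0.004, -0.011, -0.039]), (282, [-0.003, -0.011, -0.038], [0.004, -0.011, -0.039]), (283, [-0.003, -0.011, -0.041], [0.004, -0.011, -0.04]), (284, [-0.003, -0.011, -0.041], [0.004, -0.011, -0.041]), (285, [-0.003, -0.011, -0.042], [0.004, -0.011, -0.042]), (286, [-0.003, -0.011, -0.043], [0.004, -0.011, -0.042]), (287, [-0.003, -0.011, -0.044], [0.004, -0.011, -0.044])]
```

Request:
{"fn": "step_arm", "kwargs": {
  "increments": [
    [[0,0,0.1],[0,0,0],1],
    [[0,0,0.2],[0,0,0],1],
    [[0,0,0.3],[0,0,0],1],
    [[0,0,0.4],[0,0,0],1],
    [[0,0,0.5],[0,0,0],1],
    [[0,0,0.6],[0,0,0],1],
    [[0,0,0.7],[0,0,0],1],
    [[0,0,0.8],[0,0,0],1],
    [[0,0,0.8],[0,0,0],1]
  ]
}}

```text
time_s: 4.13
tcp_pos: [0.5768, -0.3072, 0.1485]
tool_rot: [0.0, 0.819, -0.574, -0.0]
contact_force: [-0.7, -0.9, 0.3]
grip_width: -0.002
```

```bash
python3 - <<'E'
from h import *
goto((0.577,-0.3075,0.125)); d=snap('scene','s4'); crop('s4',140,100,280,240,4.2,'s4c')
E
```

```text
now [ 0.5768 -0.3072  0.1485] t 4.13 F [-0.69 -0.88  0.34] grip -0.002
units [ 0.012 -0.002  0.782] R cols x,y [ 0.342 -0.94  -0.001] [-0.94  -0.342  0.001]
```

View pics/s4c.png

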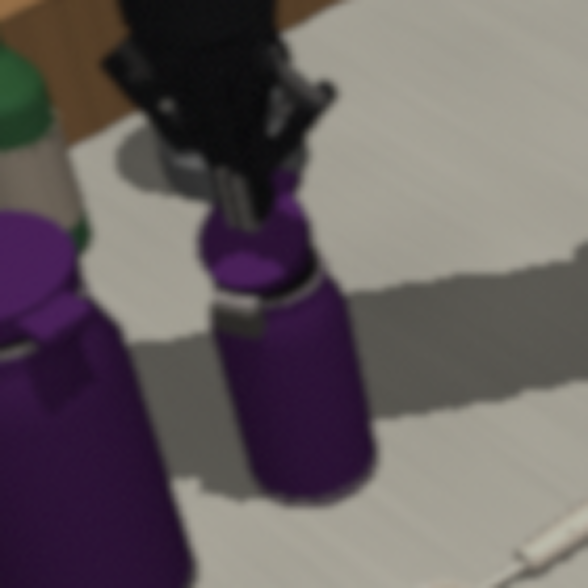

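Confirmed: the tip is just meeting the lid at crop (240,225), so the tip sits at about TCP + 0.037. I keep descending slowly. Shut should come at TCP z ≈ 0.127.

Request:
{"fn": "step_arm", "kwargs": {
  "increments": [
    [[0,0,0.08],[0,0,0],1],
    [[0,0,0.16],[0,0,0],1],
    [[0,0,0.24],[0,0,0],1],
    [[0,0,0.32],[0,0,0],1],
    [[0,0,0.4],[0,0,0],1],
    [[0,0,0.48],[0,0,0],1],
    [[0,0,0.54],[0,0,0],1],
    [[0,0,0.6],[0,0,0],1],
    [[0,0,0.6],[0,0,0],1]
  ]
}}

```text
time_s: 4.93
tcp_pos: [0.577, -0.3073, 0.1308]
tool_rot: [0.0, 0.819, -0.574, -0.0]
contact_force: [0.2, -0.3, -0.0]
grip_width: -0.0
```

```bash
python3 - <<'E'
from h import *
goto((0.577,-0.3075,0.125)); d=snap('scene','s5'); crop('s5',140,100,280,240,4.2,'s5c')
E
```

```text
now [ 0.577  -0.3073  0.1308] t 4.93 F [ 0.18 -0.32 -0.02] grip -0.0
units [0.008 0.002 0.192] R cols x,y [ 0.342 -0.94  -0.   ] [-0.94  -0.342  0.   ]
```

View pics/s5c.png

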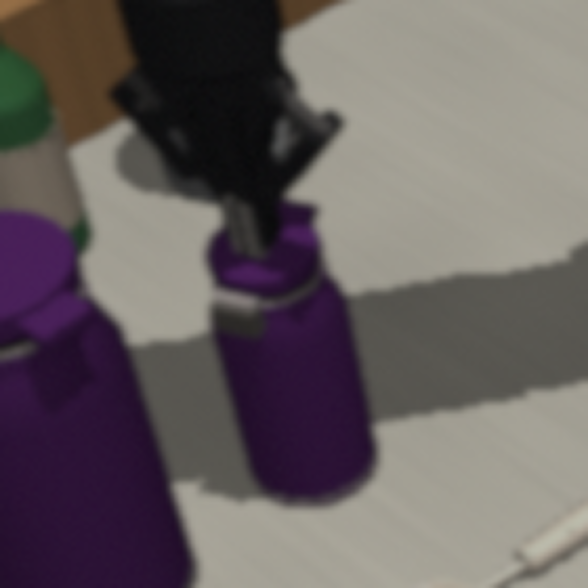

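The lid is nearly shut and the flask has not moved. I go the last few millimetres with force checks.

Request:
{"fn": "step_arm", "kwargs": {
  "increments": [
    [[0,0,0.04],[0,0,0],1],
    [[0,0,0.08],[0,0,0],1],
    [[0,0,0.1],[0,0,0],1],
    [[0,0,0.1],[0,0,0],1]
  ]
}}

```text
time_s: 5.32
tcp_pos: [0.5773, -0.3075, 0.1288]
tool_rot: [0.0, 0.819, -0.574, 0.0]
contact_force: [-1.1, 0.6, 3.4]
grip_width: -0.002
```

Request:
{"fn": "step_arm", "kwargs": {
  "increments": [
    [[0,0,0.03],[0,0,0],1],
    [[0,0,0.03],[0,0,0],1]
  ]
}}

```text
time_s: 5.48
tcp_pos: [0.5773, -0.3076, 0.128]
tool_rot: [0.0, 0.819, -0.574, 0.0]
contact_force: [-1.6, 0.7, 5.2]
grip_width: 0.002
```

Request:
{"fn": "step_arm", "kwargs": {
  "increments": [
    [[0,0,0.03],[0,0,0],1],
    [[0,0,0.03],[0,0,0],1]
  ]
}}

```text
time_s: 5.65
tcp_pos: [0.5774, -0.3076, 0.1274]
tool_rot: [0.0, 0.819, -0.574, 0.001]
contact_force: [-1.8, 1.1, 7.0]
grip_width: -0.006
```

Force rises at about 3 N per mm, which matches the seal, so the lid is shut. I back off and check.

Request:
{"fn": "step_arm", "kwargs": {
  "increments": [
    [[0,0,-0.1],[0,0,0],1],
    [[0,0,-0.3],[0,0,0],1],
    [[0,0,-0.7],[0,0,0],1],
    [[0,0,-1.5],[0,0,0],1],
    [[0,0,-2.5],[0,0,0],1],
    [[0,0,-3.5],[0,0,0],1],
    [[0,0,-4.0],[0,0,0],1]
  ]
}}

```text
time_s: 6.23
tcp_pos: [0.5779, -0.3078, 0.2504]
tool_rot: [-0.0, 0.819, -0.574, 0.002]
contact_force: [0.5, 0.5, 0.5]
grip_width: -0.004
```

```bash
cat > lid.py <<'E'
from h import *
import sys
fn=sys.argv[1]; d=snap('scene',fn); crop(fn,140,100,280,240,4.2,fn+'c')
P=cloud(d); f=d['frame'].astype(int)
m=np.zeros((480,640),bool); m[130:225,180:240]=1
Q=P[m&(f[:,:,2]-f[:,:,1]>25)]; L=Q[Q[:,2]>.158]
n=np.linalg.svd(L-L.mean(0))[2][2]; print('lid',len(L),L.mean(0).round(4),'tilt',np.arccos(abs(n[2])).round(3),'n',n.round(3),'z med',np.median(L[:,2]).round(4))
B=Q[(Q[:,2]>0.02)&(Q[:,2]<0.12)]
from scipy.optimize import least_squares
s=least_squares(lambda p: np.hypot(B[:,0]-p[0],B[:,1]-p[1])-0.038,[.573,-.309],loss='soft_l1',f_scale=0.002); print('axis',s.x.round(4))
goto((0.530,0.281,0.25))
E
python3 lid.py s6
```

```text
lid 378 [ 0.5854 -0.2882  0.1765] tilt 0.659 n [ 0.209  0.575 -0.791] z med 0.1638
axis [ 0.5755 -0.3094]
now [ 0.5787 -0.3084  0.2526] t 6.28 F [-0.03 -0.61  1.51] grip -0.0
units [-1.9017e+01 -5.1900e+00 -9.0000e-03] R cols x,y [ 0.342 -0.94   0.006] [-0.94  -0.342 -0.004]
```

View pics/s6c.png

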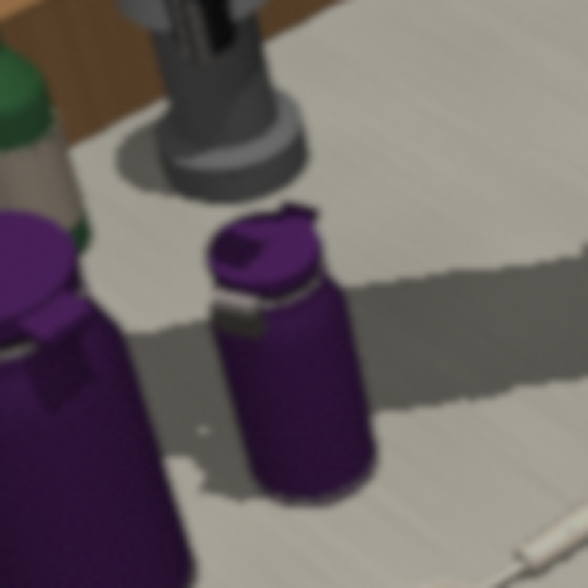

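```bash
python3 - <<'E'
from h import *
d=load('s6'); P=cloud(d); f=d['frame'].astype(int)
m=np.zeros((480,640),bool); m[150:225,180:240]=1
Q=P[m&(f[:,:,2]-f[:,:,1]>20)]; L=Q[(Q[:,2]>.158)&(Q[:,2]<.171)]
A=np.c_[L[:,:2]-L[:,:2].mean(0),np.ones(len(L))]; c=np.linalg.lstsq(A,L[:,2],rcond=None)[0]
print(len(L),c.round(4),'slope to front',(c[:2]@[-.924,-.383]).round(4))
E
```

```text
384 [ 0.0014 -0.0187  0.1635] slope to front 0.0059
```

The lid is shut: its slope is 0.006 rad and its top is at 163.5 mm. The flask axis is unchanged. Next, travel to above the box flap.

Request:
{"fn": "step_arm", "kwargs": {
  "increments": [
    [[-1.3,-0.36,0],[0,0,0],1],
    [[-2.6,-0.7,0],[0,0,0],1],
    [[-3.9,-1.06,0],[0,0,0],1],
    [[-5.2,-1.42,0],[0,0,0],1],
    [[-6.5,-1.77,0],[0,0,0],1],
    [[-7.8,-2.13,0],[0,0,0],1],
    [[-9.1,-2.48,0],[0,0,0],1],
    [[-10.4,-2.84,0],[0,0,0],1],
    [[-11.7,-3.2,0],[0,0,0],1],
    [[-13,-3.55,0],[0,0,0],1]
  ]
}}

```text
time_s: 7.12
tcp_pos: [0.5432, 0.0975, 0.2461]
tool_rot: [0.0, 0.819, -0.574, -0.0]
contact_force: [1.2, -0.4, 0.6]
grip_width: 0.002
```

Request:
{"fn": "step_arm", "kwargs": {
  "increments": [
    [[-1.3,-0.36,0],[0,0,0],1],
    [[-2.6,-0.7,0],[0,0,0],1],
    [[-3.9,-1.06,0],[0,0,0],1],
    [[-5.2,-1.42,0],[0,0,0],1],
    [[-6.0,-1.6,0],[0,0,0],1],
    [[-6.0,-1.6,0],[0,0,0],1],
    [[-6.0,-1.6,0],[0,0,0],1]
  ]
}}

```text
time_s: 7.7
tcp_pos: [0.5275, 0.2805, 0.2455]
tool_rot: [0.0, 0.821, -0.571, -0.001]
contact_force: [-0.5, -1.0, -0.5]
grip_width: 0.0
```

```bash
python3 - <<'E'
from h import *
snap('wrist','w7'); d=snap('scene','s7');crop('s7',340,180,500,390,2.85,'s7c')
goto((0.530,0.281,0.14))
E
```

```text
now [0.5281 0.2786 0.246 ] t 7.8 F [ 0.4   0.56 -0.12] grip -0.001
units [-0.049 -0.091  3.532] R cols x,y [ 0.344 -0.939 -0.001] [-0.939 -0.344  0.001]
```

View pics/w7.png

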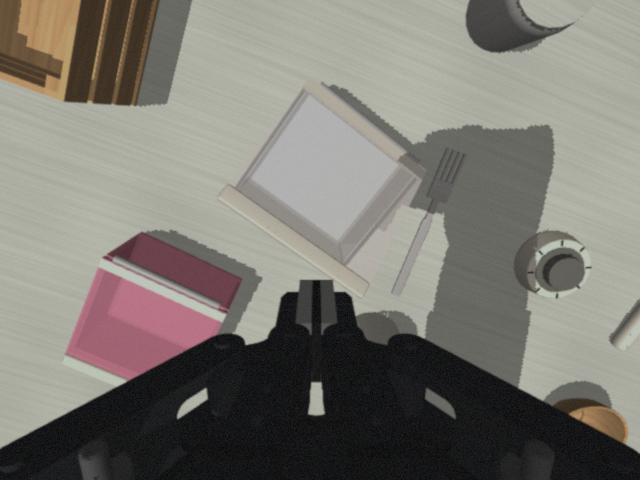

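View pics/s7c.png

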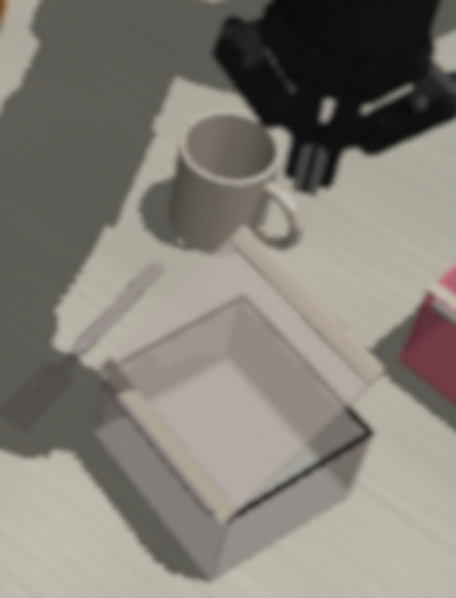

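Wrist view: the lip strip runs (225,192)–(365,292) and the hinge strip (310,87)–(420,172). I use these for a second measurement.

```bash
python3 - <<'E'
from h import *
d=load('w7'); P=wcloud(d)
for n,u,v in (('lipL',227,194),('lipR',362,290),('lipmid',295,242),('hinL',312,90),('hinR',415,170),('hinmid',363,130),('plate',320,180),('rimR?',346,256)):
    print(n,np.median(P[v-1:v+2,u-1:u+2].reshape(-1,3),0).round(3))
E
```

```text
lipL [0.526 0.346 0.161]
lipR [0.492 0.23  0.162]
lipmid [0.51  0.29  0.162]
hinL [0.615 0.316 0.089]
hinR [0.585 0.208 0.088]
hinmid [0.6   0.264 0.088]
plate [0.553 0.286 0.127]
rimR? [0.509 0.249 0.151]
```

Request:
{"fn": "step_arm", "kwargs": {
  "increments": [
    [[-0.08,-0.1,0.8],[0,0,0],1],
    [[-0.08,-0.1,1.6],[0,0,0],1],
    [[-0.08,-0.1,2.4],[0,0,0],1],
    [[-0.08,-0.1,3.2],[0,0,0],1],
    [[-0.08,-0.1,3.8],[0,0,0],1],
    [[-0.08,-0.1,4.0],[0,0,0],1],
    [[-0.08,-0.1,4.0],[0,0,0],1]
  ]
}}

```text
time_s: 8.38
tcp_pos: [0.5296, 0.2797, 0.1247]
tool_rot: [0.001, 0.82, -0.573, -0.002]
contact_force: [-0.9, -1.0, -0.6]
grip_width: 0.001
```

```bash
python3 - <<'E'
from h import *
d=snap('scene','s8');crop('s8',340,180,500,390,2.85,'s8c')
goto((0.530,0.282,0.05))
E
```

```text
now [0.5305 0.2803 0.1264] t 8.43 F [ 0.65 -0.19  0.66] grip -0.006
units [-0.052 -0.006  2.545] R cols x,y [ 0.345 -0.939 -0.002] [-0.939 -0.345  0.001]
```

View pics/s8c.png

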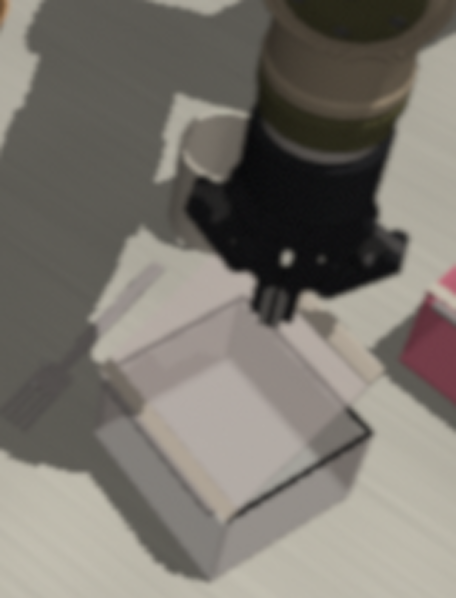

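Request:
{"fn": "step_arm", "kwargs": {
  "increments": [
    [[0,0,0.1],[0,0,0],1],
    [[0,0,0.2],[0,0,0],1],
    [[0,0,0.3],[0,0,0],1],
    [[0,0,0.4],[0,0,0],1],
    [[0,0,0.5],[0,0,0],1],
    [[0,0,0.6],[0,0,0],1],
    [[0,0,0.7],[0,0,0],1],
    [[0,0,0.8],[0,0,0],1],
    [[0,0,0.9],[0,0,0],1],
    [[0,0,1.0],[0,0,0],1]
  ]
}}

```text
time_s: 9.27
tcp_pos: [0.5305, 0.2818, 0.0961]
tool_rot: [-0.001, 0.821, -0.571, -0.001]
contact_force: [0.5, 0.5, 1.4]
grip_width: -0.0
```

```bash
python3 - <<'E'
from h import *
d=snap('scene','s9');crop('s9',340,180,500,390,2.85,'s9c')
goto((0.530,0.282,0.05))
E
```

```text
now [0.5301 0.2816 0.0954] t 9.32 F [ 0.29  0.67 -0.18] grip 0.0
units [-0.009 -0.003  1.514] R cols x,y [ 0.347 -0.938 -0.002] [-0.938 -0.347  0.001]
```

View pics/s9c.png

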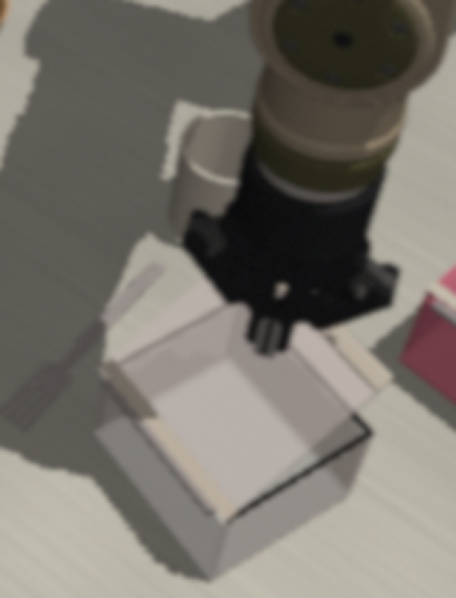

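The flap is moving down and the box is staying put. Continuing.

Request:
{"fn": "step_arm", "kwargs": {
  "increments": [
    [[0,0,0.1],[0,0,0],1],
    [[0,0,0.2],[0,0,0],1],
    [[0,0,0.3],[0,0,0],1],
    [[0,0,0.4],[0,0,0],1],
    [[0,0,0.5],[0,0,0],1],
    [[0,0,0.6],[0,0,0],1],
    [[0,0,0.7],[0,0,0],1],
    [[0,0,0.8],[0,0,0],1],
    [[0,0,0.9],[0,0,0],1],
    [[0,0,0.9],[0,0,0],1]
  ]
}}

```text
time_s: 10.15
tcp_pos: [0.5301, 0.2816, 0.0687]
tool_rot: [-0.0, 0.821, -0.572, -0.001]
contact_force: [-0.0, 0.2, -0.6]
grip_width: 0.002
```

```bash
python3 - <<'E'
from h import *
d=snap('scene','s10');crop('s10',340,180,500,390,2.85,'s10c')
goto((0.530,0.282,0.05))
E
```

```text
now [0.5302 0.2817 0.069 ] t 10.2 F [ 0.01 -0.49 -0.42] grip 0.001
units [-0.012  0.002  0.633] R cols x,y [ 0.347 -0.938 -0.002] [-0.938 -0.347  0.001]
```

View pics/s10c.png

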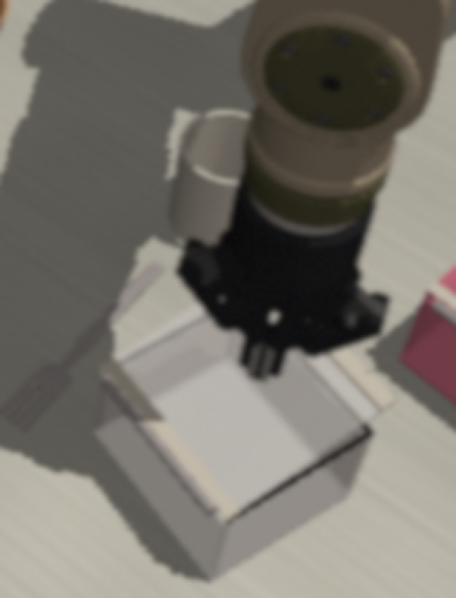

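Request:
{"fn": "step_arm", "kwargs": {
  "increments": [
    [[0,0,0.08],[0,0,0],1],
    [[0,0,0.16],[0,0,0],1],
    [[0,0,0.24],[0,0,0],1],
    [[0,0,0.32],[0,0,0],1],
    [[0,0,0.4],[0,0,0],1],
    [[0,0,0.46],[0,0,0],1],
    [[0,0,0.5],[0,0,0],1],
    [[0,0,0.5],[0,0,0],1]
  ]
}}

```text
time_s: 10.87
tcp_pos: [0.5302, 0.2817, 0.0541]
tool_rot: [-0.0, 0.821, -0.572, -0.001]
contact_force: [-0.4, -0.4, -0.4]
grip_width: -0.0
```

Request:
{"fn": "step_arm", "kwargs": {
  "increments": [
    [[0,0,0.03],[0,0,0],1],
    [[0,0,0.06],[0,0,0],1],
    [[0,0,0.06],[0,0,0],1]
  ]
}}

```text
time_s: 11.12
tcp_pos: [0.5305, 0.2818, 0.0526]
tool_rot: [-0.001, 0.821, -0.572, -0.001]
contact_force: [0.0, 0.5, -0.0]
grip_width: 0.002
```

Request:
{"fn": "step_arm", "kwargs": {
  "increments": [
    [[0,0,0.03],[0,0,0],1],
    [[0,0,0.05],[0,0,0],1],
    [[0,0,0.05],[0,0,0],1]
  ]
}}

```text
time_s: 11.37
tcp_pos: [0.5305, 0.2818, 0.0511]
tool_rot: [-0.001, 0.821, -0.572, -0.001]
contact_force: [0.3, 0.1, -0.2]
grip_width: -0.001
```

Request:
{"fn": "step_arm", "kwargs": {
  "increments": [
    [[0,0,0.03],[0,0,0],1],
    [[0,0,0.03],[0,0,0],1]
  ]
}}

```text
time_s: 11.53
tcp_pos: [0.5305, 0.2818, 0.0502]
tool_rot: [-0.001, 0.821, -0.572, -0.001]
contact_force: [-0.2, 0.1, 1.6]
grip_width: 0.002
```

```bash
python3 - <<'E'
from h import *
d=snap('scene','s11');crop('s11',340,180,500,390,2.85,'s11c')
goto((0.530,0.282,0.05))
E
```

```text
now [0.5306 0.2818 0.0503] t 11.58 F [ 0.03 -0.17  0.47] grip -0.0
units [-0.012  0.016  0.01 ] R cols x,y [ 0.347 -0.938 -0.002] [-0.938 -0.347 -0.   ]
```

View pics/s11c.png

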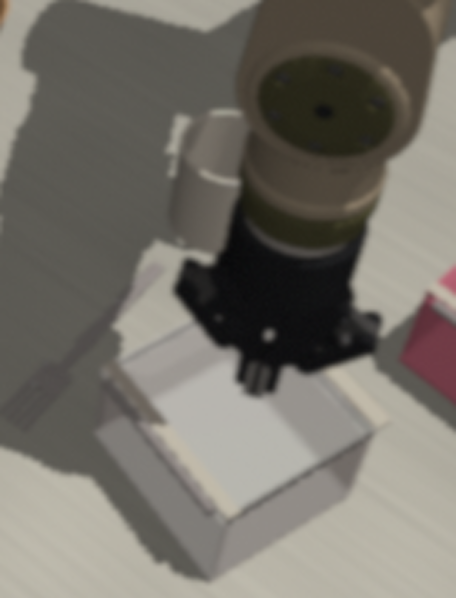

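Nearly closed. I step on in 0.9 mm steps until the seal force is seen.

Request:
{"fn": "step_arm", "kwargs": {
  "increments": [
    [[0,0,0.03],[0,0,0],1],
    [[0,0,0.03],[0,0,0],1]
  ]
}}

```text
time_s: 11.75
tcp_pos: [0.5306, 0.2819, 0.0495]
tool_rot: [-0.001, 0.821, -0.571, -0.001]
contact_force: [-1.5, -0.4, 2.8]
grip_width: 0.005
```

Request:
{"fn": "step_arm", "kwargs": {
  "increments": [
    [[0,0,0.03],[0,0,0],1],
    [[0,0,0.03],[0,0,0],1]
  ]
}}

```text
time_s: 11.92
tcp_pos: [0.5306, 0.2819, 0.0487]
tool_rot: [-0.001, 0.821, -0.572, -0.001]
contact_force: [-0.8, -0.6, 3.3]
grip_width: -0.0
```

Request:
{"fn": "step_arm", "kwargs": {
  "increments": [
    [[0,0,0.03],[0,0,0],1],
    [[0,0,0.03],[0,0,0],1]
  ]
}}

```text
time_s: 12.08
tcp_pos: [0.5306, 0.2819, 0.0478]
tool_rot: [-0.001, 0.821, -0.571, -0.001]
contact_force: [-0.7, 1.1, 5.1]
grip_width: -0.005
```

Request:
{"fn": "step_arm", "kwargs": {
  "increments": [
    [[0,0,-0.1],[0,0,0],1],
    [[0,0,-0.3],[0,0,0],1],
    [[0,0,-0.8],[0,0,0],1],
    [[0,0,-1.8],[0,0,0],1],
    [[0,0,-3],[0,0,0],1],
    [[0,0,-4],[0,0,0],1],
    [[0,0,-4],[0,0,0],1],
    [[0,0,-4],[0,0,0],1]
  ]
}}

```text
time_s: 12.75
tcp_pos: [0.5321, 0.2821, 0.17]
tool_rot: [-0.003, 0.821, -0.572, 0.0]
contact_force: [0.4, 0.2, -0.9]
grip_width: -0.0
```

```bash
python3 - <<'E'
from h import *
d=snap('scene','s12');crop('s12',340,180,500,390,2.85,'s12c');snap('wrist','w12')
goto((0.535,-0.007,0.17))
E
```

```text
now [0.5301 0.2814 0.1668] t 12.85 F [-0.   -0.64 -0.47] grip 0.003
units [ 9.072  3.179 -0.124] R cols x,y [ 0.347 -0.938 -0.002] [-0.938 -0.347  0.001]
```

View pics/s12c.png

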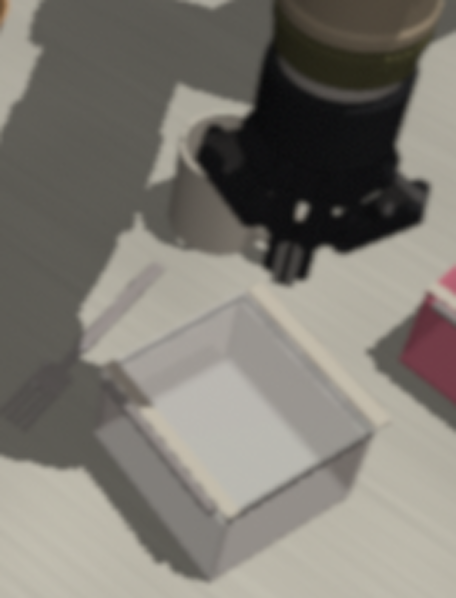

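View pics/w12.png

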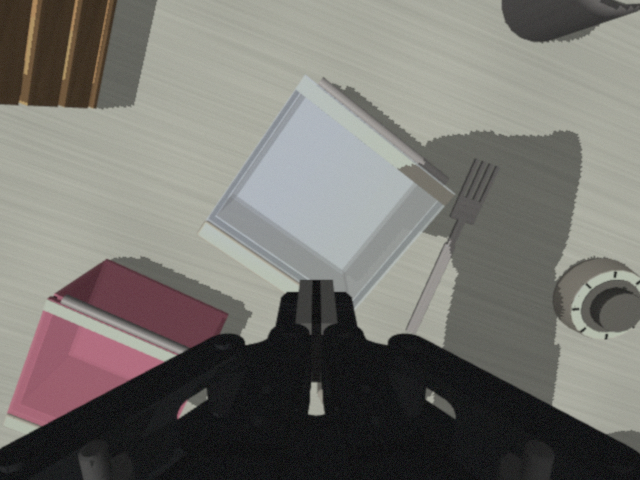

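The flap looks level with its lip on the rim. I measure lip and hinge heights in both views.

```bash
python3 - <<'E'
from h import *
def med(P,u,v): return np.median(P[v-1:v+2,u-1:u+2].reshape(-1,3),0).round(4)
d=load('s12'); P=cloud(d)
for a,b in ((290,325),(320,352),(350,385),(370,408),(150,420),(180,455),(215,495),(250,430)):
    print('s',(a,b),med(P,int(340+a/2.85),int(180+b/2.85)))
P=wcloud(load('w12'))
for u,v in ((215,235),(245,258),(265,270),(330,98),(380,137),(430,180)): print('w',(u,v),med(P,u,v))
# average along strip in scene image: fit lines of height
P=cloud(d)
def strip(p,q): 
    t=np.linspace(.1,.9,40); return np.mean([np.median(P[int(180+(p[1]+k*(q[1]-p[1]))/2.85)-1:][:3,int(340+(p[0]+k*(q[0]-p[0]))/2.85)-1:][:,:3][:,:,2]) for k in t])
print('front strip z',strip((262,298),(376,415)),'rear',strip((130,390),(225,508)))
E
```

```text
s (290, 325) [0.4786 0.2726 0.0866]
s (320, 352) [0.4822 0.2993 0.0873]
s (350, 385) [0.4931 0.3269 0.0868]
s (370, 408) [0.5001 0.3459 0.0866]
s (150, 420) [0.5987 0.2461 0.0842]
s (180, 455) [0.6051 0.2761 0.085 ]
s (215, 495) [0.6136 0.3084 0.0841]
s (250, 430) [0.5601 0.2972 0.0849]
w (215, 235) [0.4984 0.347  0.0856]
w (245, 258) [0.489  0.3215 0.0853]
w (265, 270) [0.4853 0.3048 0.0851]
w (330, 98) [0.6142 0.3026 0.0843]
w (380, 137) [0.6028 0.2621 0.084 ]
w (430, 180) [0.5881 0.2185 0.0842]
front strip z 0.0866613275942015 rear 0.08504946921076094
```

The flap is shut: strip top 86.7 mm against 87 expected, plate 85 mm. Next, the timer.

Request:
{"fn": "step_arm", "kwargs": {
  "increments": [
    [[1.2,0.42,0],[0,0,0],1],
    [[2.4,0.84,0],[0,0,0],1],
    [[3.6,1.26,0],[0,0,0],1],
    [[4.8,1.68,0],[0,0,0],1],
    [[6.0,2.1,0],[0,0,0],1],
    [[7.2,2.5,0],[0,0,0],1],
    [[8.2,2.88,0],[0,0,0],1],
    [[9.0,3.16,0],[0,0,0],1],
    [[9.07,3.18,0],[0,0,0],1],
    [[9.07,3.18,0],[0,0,0],1]
  ]
}}

```text
time_s: 13.68
tcp_pos: [0.5343, -0.008, 0.1652]
tool_rot: [-0.0, 0.82, -0.573, -0.003]
contact_force: [0.6, 0.3, -0.5]
grip_width: 0.005
```

```bash
python3 - <<'E'
from h import *
d=snap('wrist','w13'); P=wcloud(d)
snap('scene','s13'); crop('s13',250,170,400,300,4,'s13c')
b=P.reshape(-1,3)
for fn,b in (('w',b),('s',cloud(load('s13')).reshape(-1,3))):
  for lo,hi in ((.037,.047),(.024,.032)):
    k=b[(b[:,2]>lo)&(b[:,2]<hi)&(np.hypot(b[:,0]-.535,b[:,1]+.007)<.045)]
    print(fn,len(k),'bbox mid',((k[:,:2].min(0)+k[:,:2].max(0))/2).round(4),'mean',k.mean(0).round(4))
goto((0.535,-0.007,0.02))
E
```

```text
w 1785 bbox mid [ 0.5367 -0.0076] mean [ 0.5375 -0.0072  0.0407]
w 3667 bbox mid [ 0.5369 -0.0075] mean [ 0.5398 -0.0065  0.0271]
s 218 bbox mid [ 0.5387 -0.0069] mean [ 0.5404 -0.0064  0.0417]
s 433 bbox mid [ 0.5407 -0.0072] mean [ 0.5452 -0.0024  0.0281]
now [ 0.5346 -0.0062  0.1657] t 13.78 F [-0.97  0.36 -0.32] grip -0.001
units [ 0.05  -0.012  4.858] R cols x,y [ 0.347 -0.938 -0.004] [-0.938 -0.347  0.002]
```

View pics/w13.png

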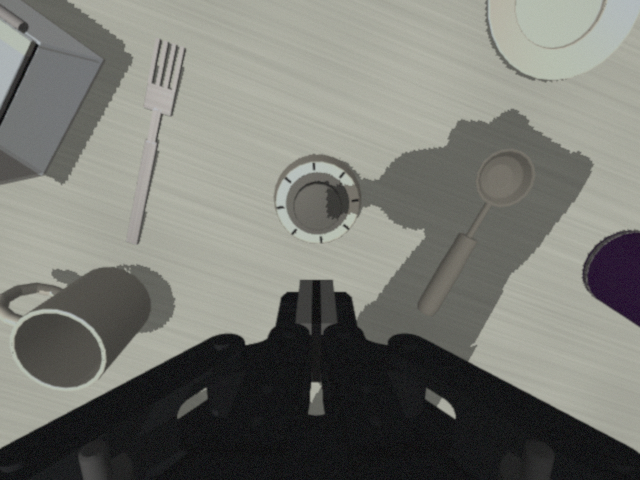

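View pics/s13c.png

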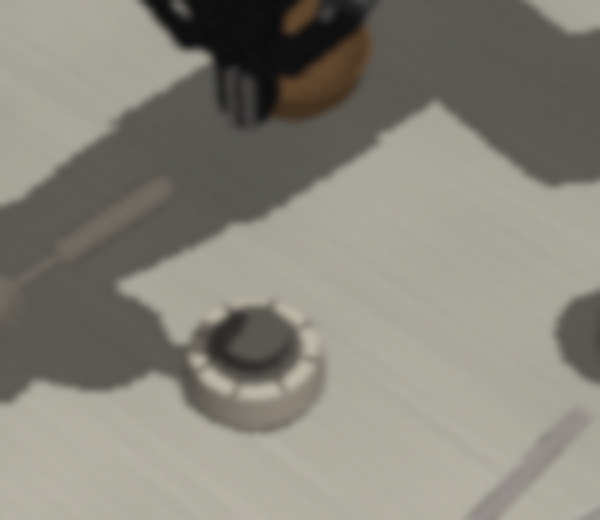

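The button centre is at about (0.537, −0.007); in the wrist view the button is at (320,203). I descend to just above it.

Request:
{"fn": "step_arm", "kwargs": {
  "increments": [
    [[0.03,-0.07,0.8],[0,0,0],1],
    [[0.03,-0.07,1.6],[0,0,0],1],
    [[0.03,-0.07,2.4],[0,0,0],1],
    [[0.03,-0.07,3.2],[0,0,0],1],
    [[0.03,-0.07,4.0],[0,0,0],1],
    [[0.03,-0.07,4.5],[0,0,0],1],
    [[0.03,-0.07,4.7],[0,0,0],1],
    [[0.03,-0.07,4.7],[0,0,0],1]
  ]
}}

```text
time_s: 14.45
tcp_pos: [0.5358, -0.0049, 0.0241]
tool_rot: [0.0, 0.821, -0.571, -0.003]
contact_force: [-0.3, 0.0, 0.1]
grip_width: -0.001
```

```bash
python3 - <<'E'
from h import *
d=snap('scene','s14'); crop('s14',250,170,400,300,4,'s14c')
goto((0.537,-0.007,0.007))
E
```

```text
now [ 0.537  -0.0053  0.0254] t 14.5 F [-0.15  0.18  0.1 ] grip -0.003
units [0.054 0.018 0.614] R cols x,y [ 0.348 -0.937 -0.003] [-0.937 -0.348  0.001]
```

View pics/s14c.png

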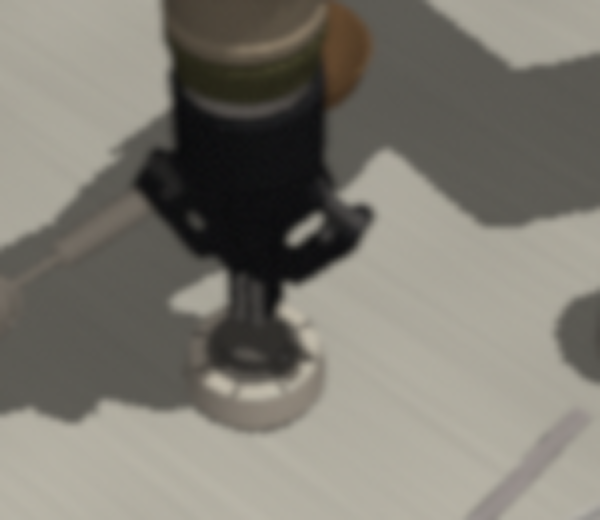

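The tips at crop (248,320) are centred over the button at (250,345). Pressing slowly.

Request:
{"fn": "step_arm", "kwargs": {
  "increments": [
    [[0.05,0,0.1],[0,0,0],1],
    [[0.05,0,0.2],[0,0,0],1],
    [[0.05,0,0.3],[0,0,0],1],
    [[0.05,0,0.38],[0,0,0],1],
    [[0.05,0,0.46],[0,0,0],1],
    [[0.05,0,0.5],[0,0,0],1],
    [[0.05,0,0.5],[0,0,0],1]
  ]
}}

```text
time_s: 15.08
tcp_pos: [0.5379, -0.008, 0.0106]
tool_rot: [-0.001, 0.821, -0.572, -0.001]
contact_force: [0.1, 1.2, 0.3]
grip_width: -0.002
```

Request:
{"fn": "step_arm", "kwargs": {
  "increments": [
    [[0,0,0.05],[0,0,0],1],
    [[0,0,0.1],[0,0,0],1],
    [[0,0,0.15],[0,0,0],1],
    [[0,0,0.2],[0,0,0],1],
    [[0,0,0.2],[0,0,0],1]
  ]
}}

```text
time_s: 15.5
tcp_pos: [0.5382, -0.008, 0.0048]
tool_rot: [-0.001, 0.821, -0.572, -0.001]
contact_force: [-0.2, 0.3, 0.6]
grip_width: 0.004
```

Request:
{"fn": "step_arm", "kwargs": {
  "increments": [
    [[0,0,0.04],[0,0,0],1],
    [[0,0,0.08],[0,0,0],1],
    [[0,0,0.12],[0,0,0],1],
    [[0,0,0.12],[0,0,0],1]
  ]
}}

```text
time_s: 15.83
tcp_pos: [0.5382, -0.0079, 0.0011]
tool_rot: [-0.001, 0.821, -0.572, -0.001]
contact_force: [0.1, -0.7, 1.1]
grip_width: -0.002
```

Request:
{"fn": "step_arm", "kwargs": {
  "increments": [
    [[0,0,0.03],[0,0,0],1],
    [[0,0,0.03],[0,0,0],1]
  ]
}}

```text
time_s: 16.0
tcp_pos: [0.5381, -0.0079, 0.0004]
tool_rot: [-0.001, 0.821, -0.572, -0.001]
contact_force: [-0.5, 0.4, 1.7]
grip_width: 0.002
```

Request:
{"fn": "step_arm", "kwargs": {
  "increments": [
    [[0,0,0.03],[0,0,0],1],
    [[0,0,0.03],[0,0,0],1]
  ]
}}

```text
time_s: 16.17
tcp_pos: [0.5382, -0.0079, -0.0003]
tool_rot: [-0.001, 0.821, -0.572, -0.001]
contact_force: [-0.0, -0.1, 4.0]
grip_width: 0.004
```

Request:
{"fn": "step_arm", "kwargs": {
  "increments": [
    [[0,0,0.02],[0,0,0],1],
    [[0,0,0.02],[0,0,0],1]
  ]
}}

```text
time_s: 16.33
tcp_pos: [0.5382, -0.0079, -0.0008]
tool_rot: [-0.001, 0.821, -0.572, -0.001]
contact_force: [-1.3, -0.7, 5.0]
grip_width: 0.001
```

Request:
{"fn": "step_arm", "kwargs": {
  "increments": [
    [[0,0,-0.1],[0,0,0],1],
    [[0,0,-0.3],[0,0,0],1],
    [[0,0,-0.8],[0,0,0],1],
    [[0,0,-1.8],[0,0,0],1],
    [[0,0,-3],[0,0,0],1],
    [[0,0,-4.2],[0,0,0],1],
    [[0,0,-5.2],[0,0,0],1],
    [[0,0,-5.2],[0,0,0],1],
    [[0,0,-5.2],[0,0,0],1]
  ]
}}

```text
time_s: 17.08
tcp_pos: [0.5396, -0.0084, 0.1571]
tool_rot: [-0.002, 0.821, -0.571, 0.001]
contact_force: [-0.4, 1.6, -0.0]
grip_width: -0.0
```

```bash
python3 - <<'E'
from h import *
d=snap('wrist','w15'); snap('scene','s15')
for fn,b in (('w',wcloud(d).reshape(-1,3)),('s',cloud(load('s15')).reshape(-1,3))):
    r=np.hypot(b[:,0]-.537,b[:,1]+.007)
    k=b[(r<.012)]; print(fn,'button z',np.median(k[:,2]).round(4))
    k=b[(r>.027)&(r<.037)&(b[:,2]>.02)];print('  ring z',np.median(k[:,2]).round(4))
    k=b[(b[:,2]>.024)&(b[:,2]<.032)&(r<.045)]; print('  puck mid',((k[:,:2].min(0)+k[:,:2].max(0))/2).round(4))
goto((0.537,-0.007,0.007))
E
```

```text
w button z 0.2281
  ring z 0.252
  puck mid [ 0.5369 -0.0074]
s button z 0.1977
  ring z 0.4243
  puck mid [ 0.539  -0.0071]
now [ 0.5375 -0.008   0.1541] t 17.18 F [-0.91  0.35  0.24] grip 0.004
units [-2.100e-02 -3.000e-03  4.902e+00] R cols x,y [ 0.347 -0.938 -0.003] [-0.938 -0.347  0.001]
```

View pics/s15.png

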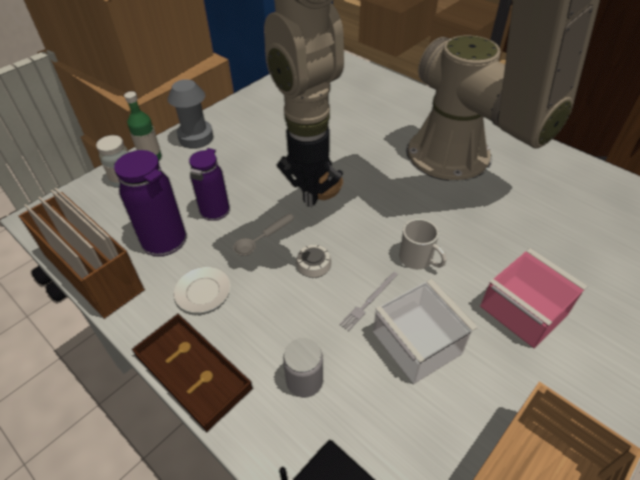

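```bash
python3 - <<'E'
from h import *
for fn,b in (('w',wcloud(load('w15')).reshape(-1,3)),('s',cloud(load('s15')).reshape(-1,3))):
    b=b[b[:,2]<.06]; r=np.hypot(b[:,0]-.537,b[:,1]+.007)
    k=b[(r<.012)]; print(fn,'button z',np.median(k[:,2]).round(4),len(k),'ring z',np.median(b[(r>.027)&(r<.037)&(b[:,2]>.015)][:,2]).round(4))
d=load('s15');P=cloud(d);P0=cloud(load('scene1'))
f=d['frame'].astype(int); m=np.zeros((480,640),bool); m[150:225,180:240]=1
Q=P[m&(f[:,:,2]-f[:,:,1]>20)]; L=Q[(Q[:,2]>.155)&(Q[:,2]<.175)]
A=np.c_[L[:,:2]-L[:,:2].mean(0),np.ones(len(L))]; c=np.linalg.lstsq(A,L[:,2],rcond=None)[0]
print('lid slope front',(c[:2]@[-.924,-.383]).round(4),c[2].round(4))
for a,bb in ((290,325),(320,352),(350,385),(370,408)): print('lip',P[int(180+bb/2.85),int(340+a/2.85)].round(4))
# change image
a=cv2.absdiff(load('scene1')['z_map'],d['z_map'])>0.012
cv2.imwrite('pics/diff.png',a.astype(np.uint8)*255)
crop('s15',140,130,350,290,3.6,'s15c')
E
```

```text
w button z 0.0338 660 ring z 0.0267
s button z 0.0348 73 ring z 0.0274
lid slope front 0.0162 0.1631
lip [0.477  0.272  0.0845]
lip [0.4825 0.2994 0.0872]
lip [0.4921 0.3272 0.0859]
lip [0.5007 0.3463 0.0891]
```

View pics/diff.png

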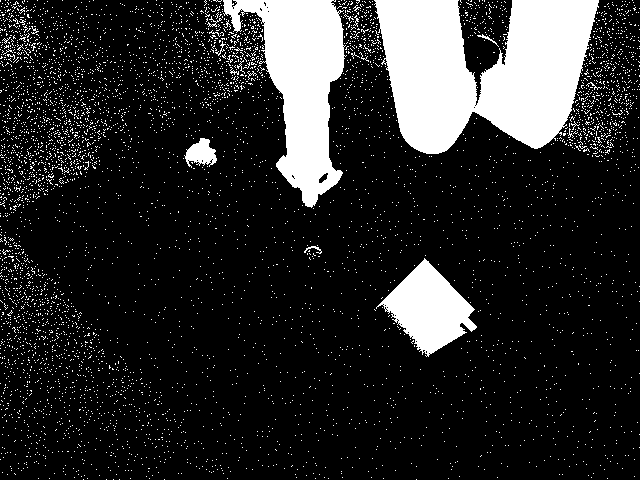

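View pics/s15c.png

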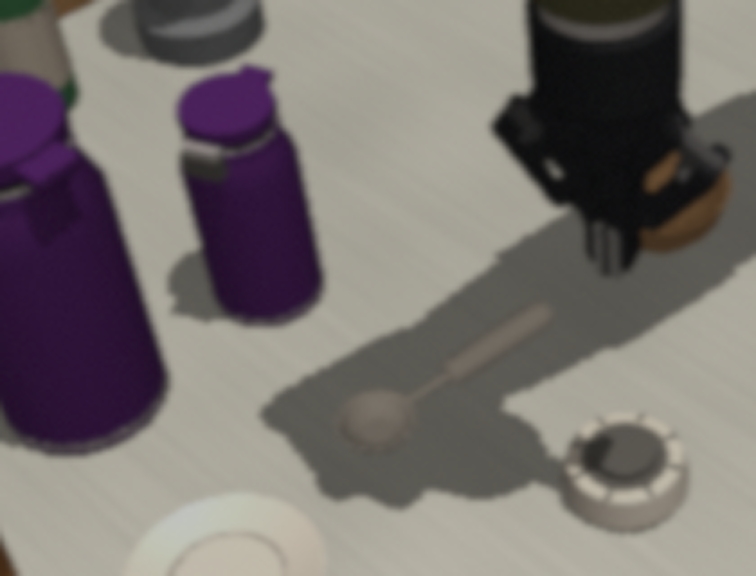

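```bash
python3 - <<'E'
from h import *
Ls=[]
for i in range(4):
    d=snap('scene',f'x{i}') ; P=cloud(d); f=d['frame'].astype(int)
    m=np.zeros((480,640),bool); m[145:185,180:225]=1
    m&=(f[:,:,2]-f[:,:,1]>25)&(f[:,:,0]>60)      # lit top face
    m=cv2.erode(m.astype(np.uint8),np.ones((3,3)))>0
    Q=P[m]; Ls.append(Q[abs(Q[:,2]-.164)<.008])
L=np.vstack(Ls); A=np.c_[L[:,:2]-L[:,:2].mean(0),np.ones(len(L))]; c=np.linalg.lstsq(A,L[:,2],rcond=None)[0]
print(len(L),L.mean(0).round(4),c[:2].round(4),'front slope',(c[:2]@[-.924,-.383]).round(4)); s=ctrl.sense(); print(s['time_s'],s['joint_velocities'].round(3))
E
```

```text
1095 [ 0.5748 -0.3064  0.1639] [0.009  0.0148] front slope -0.014
17.3833 [ 0.    -0.002  0.007  0.002 -0.002  0.001]
```

All three parts are done, the arm is clear of everything, and the lid is level within the depth noise. I hand the job in.

```bash
python3 -c "
from bench import ctrl
print(ctrl.close_job())"
```

```text
the job is handed in; nothing more can be done
None
```

I shut the smaller flask's lid, then shut the clear box's flap, then pressed the timer's button fully down. All of it was done with the closed fingertips, and I handed the job in at about 17.4 s. The highest force readings were about 7 N on the lid, 5 N on the flap and 5 N on the button.

**Last checks:**
- **Lid:** its top is at 163.9 mm (164 expected). The slope fits gave +0.006, +0.016 and −0.014 rad, which disagree only within depth noise around level. The flask's axis had not moved when I checked after shutting the lid.
- **Flap:** right after closing, the lip strip measured 86.7 mm in the scene view (87 expected) and the plate 85 mm. The wrist view read the strip about 1.5 mm lower. At the end single points on the strip read 84.5–89 mm.
- **Button:** it measured 33.8 and 34.8 mm (35 expected when fully down), and the timer had not moved.
- **Other things:** comparing depth images from before and after, only the lid, the flap, the button and the arm had changed. The arm hid part of the table from that camera, including part of the bowl.

**One disagreement:** both cameras showed the shut fingertips about 37 mm behind the reported TCP. The contacts put it at about 35 mm. I went by the cameras and the felt contact, not the stated TCP.

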